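Fit a new blade in the floor scraper head

TASK

Put the notched blade into the floor scraper head: lay it down flat on the bed, without dropping it, between the two side cheeks and with the locating pin standing in the inner end of its notch, and let go of it. Then slide the forked keeper fully home over the notched end to lock the blade in. Leave the blank without a notch and the other things on the table where they are.

Things in the scene. Friction and masses are not known exactly. Their poses are not given: they have to be found in the camera images.
- blade_mid (a point): Centre, half-way up, of the notched blade: a loose flat bright steel plate 120 x 46 x 6 mm, 0.15 kg, lying on the table; centre of mass within 3 mm of here. x runs lengthwise from the notched end (-x) to the bevelled cutting end (+x), y across the 46 mm, z up. A square notch 16 mm wide, 28 mm deep, open at the -x end, lies on the centre line; the last 14 mm at +x are thinned to a bevel
- notch (a point): Point in the blade's notch on its centre line, 40 mm from blade_mid towards the notched end, 8 mm from the notch's bottom, half-way up the blade. It should come over the pin's axis
- blank_mid (a point): Centre, half-way up, of the blank: a second loose plate of the same size, steel and bevel, but with a plain square end instead of the notch. Not to be used
- seat (a point): Where the blade's centre (half-way up) belongs on the head's bed, 27 mm above the table. The bed is dark steel, 110 mm long, only 30 mm wide, its top 24 mm above the table, so the blade overhangs it 8 mm each side and fingers have room beside it. x runs along the bed from the pin and keeper (-x) to the cutting end (+x), y across, z up; the seated blade has the same axes
- head: The scraper head, fixed to the table: grey base plate 190 x 84 x 8 mm; origin on the table under seat, same axes. Beside the bed stand two cheeks at x = 34 to 50 mm, inner faces 52 mm apart, flared open at the top, up to 41 mm high; the keeper's side guides at x = -126 to -72 mm are 72 mm wide over both and 30 mm high; a round handle socket sticks out to x = -158 mm. Otherwise its sides are open
- pin (a point): Tip of the fixed upright locating pin on the bed's centre line, 40 mm from seat towards -x. The pin is 12 mm in diameter, stands 16 mm above the bed (tip 40 mm above the table) and its top 7 mm are a cone that leads in
- keeper_tab (a point): Centre of the black tab on the keeper: a block 16 mm long (x), 30 mm wide (y), 37 to 63 mm above the table, to push or pinch; axes as seat. The steel keeper under it slides along x. Its two prongs, 18 mm apart, reach 38 mm ahead (+x) of here, 32 to 38 mm above the table; pushed towards +x they pass either side of the pin, 2 mm over the blade
- keeper (a joint): Travel of the keeper in m: 0 fully back (prong tips 76 mm from seat towards -x, clear of the blade), 0.036 fully home against its stop; it starts at or near 0. Friction of about 2 N holds it where it is left
- blade: The notched blade's body; its origin is under the blade's centre, axes as blade_mid
- food_tub: Bystander: rounded white food tub with a red rim at its foot, 98 x 106 x 50 mm; origin under its centre
- screwdriver: Bystander: screwdriver with a red handle, 205 mm long; origin under its centre
- duck: Bystander: coral rubber duck, 103 x 154 x 129 mm; origin under its centre
There are look-alikes about, which are no part of the job. What is shaped like the blade but blue or purple is not meant.

How it is judged:
On the way:
1. the blade lies flat on the bed between the cheeks, the pin in the inner end of its notch, let go, with the keeper still back (horizontal distance between notch and pin below 0.008 m and z of blade_mid in the frame of seat between -0.002 and 0.002 m and angle between blade_mid's own z axis and vertical below 0.05 rad and angle between the x axis of blade_mid and the x axis of seat, either way round below 0.12 rad and linear speed of blade below 0.02 m/s and contact force between the fingers and blade below 0.1 N and value of joint keeper below 0.012 m), for 0.2 s.
At the end, for the whole second after the job is handed in: The notched blade lies flat on the bed (within 2 mm in height, 0.05 rad of level, 0.12 rad of the bed's direction), its notch point within 8 mm of the pin's axis, released and at rest, and the keeper is home (at least 33 of 36 mm) (horizontal distance between notch and pin below 0.008 m and z of blade_mid in the frame of seat between -0.002 and 0.002 m and angle between blade_mid's own z axis and vertical below 0.05 rad and angle between the x axis of blade_mid and the x axis of seat, either way round below 0.12 rad and linear speed of blade below 0.02 m/s and contact force between the fingers and blade below 0.1 N and value of joint keeper above 0.033 m and velocity of joint keeper below 0.01 m/s); the robot touches nothing.
It fails at once if the blade is dropped or thrown (moves faster than 0.6 m/s out of the fingers) (linear speed of blade above 0.6 m/s and contact force between the fingers and blade below 0.1 N).
It fails at once if the blank without a notch is moved more than 30 mm (distance of blank_mid from where it was at the start of the episode above 0.03 m).
It fails at once if a bystander is moved more than 30 mm (distance of any of food_tub, screwdriver, duck from where it was at the start of the episode above 0.03 m).
It also fails if it takes over 54 s, if anything falls off the work surface, if the arm or the gripper's body presses on something with over 40 N, if the wrist force passes 120 N, or if a joint passes its speed limit or range.

ROBOT

A 7-joint arm with a two-finger parallel gripper is mounted at the origin on the work surface; the furniture and walls round the work are solid. World frame = base frame: x ahead of the robot, y to its left, z up, the work surface at z = 0. Lengths are in m, angles in rad, forces in N, time in s.
With the tool pointing down it reaches from about 0.425 to 1.025 m from the base axis. Payload 9.4 kg.
Tool frame: the origin (TCP) lies midway between the tips of the shut fingers; the grasp point (between the pads) lies 19 mm behind it; z points along the fingers, y is the line along which they close (so a half turn about z gives the same grasp; the last joint's range is limited). The gripper opens to 93 mm and grips with 3 to 60 N. Pads are 15 mm wide; open, the fingers measure 128 mm over their backs; the gripper's body (75 mm by 188 mm) begins 65 mm behind the grasp point.
Start: joints at [-1.22, 0.599, -0.003, 1.599, 0.002, 0.943, -0.08], TCP at [0.301, 0.66, 0.219] pointing down, gripper open.
Joint ranges: [-2.57, 2.57], [-0.35, 1.97], [-1.29, 1.29], [0.11, 2.56], [-1.05, 4.19], [0.11, 1.86], [-2.63, 2.63]. Speed limits (rad/s): [2.22, 2.22, 3.01, 3.01, 3.14, 3.14, 3.14].

INTERFACE

Orientations are given as a rotation vector (axis times angle).
In Python, from workcell import telemetry, eyes, env gives the robot as it stands.
- The arm moves only by the tool move_arm, never from a script. Its argument "targets" is a list of rows, each an object of numbers: "tx", "ty", "tz": the shift along the tool's x, y, z in units of 25 mm (1.0 is 25 mm); "wx", "wy", "wz": the turn, a rotation vector about the tool's x, y, z in units of 5 degrees (1.0 is 5 degrees); "gripper": the opening, from 0 (shut) to 1 (fully open). In form: [{"tx": .., "ty": .., "tz": .., "wx": .., "wy": .., "wz": .., "gripper": ..}, ...]. A call has 1 to 5 rows; each row is the pose to reach, as a shift and turn from the pose commanded when the call began, along the tool's axes at that moment; what a row does not reach only later rows make up. A row lasts 1/10 s, in which the tool goes at most 50 mm and 8.59 degrees, less where a joint would pass 70% of its speed; a pose out of reach is approached as far as the arm can. A call with a gripper value outside its range is refused whole. The fingers move at their own pace and stop on an object; "newtons" is the grip in N (left out, the last holds). Time passes only in rows, so rows that repeat a pose let the fingers close. It gives the time, the measured TCP pose, the force, the opening and the grip force at its end, in the units of the state.
- telemetry.state(): the state, without advancing time (a new reading comes with each control period).
- eyes.snapshot(name): name is "side" or "top"; returns a dict with "img" (400x640x3 uint8, red, green, blue), "intrinsics" (3x3 intrinsics, pixels), "world_to_cam" (4x4, takes a point from world to camera coordinates). Camera axes: x right, y down, z forward; pixel columns grow to the right and rows downward; lengths in m; the calibration is good to about 2 mm. A picture is of the moment at which its call begins. There is no depth.
- env.sign_off(): hands the job in; it is judged then, once.
Trained networks look in the newest picture that a camera, given by its name, has taken for a name from the list of things; names that differ only in an ending like _2 or _b are one class to them, and where a whole thing is asked for, a point or a joint stands for the part that bears it (a point fixed in the world has none). Each returns a list of dicts, best first, with "p" (0 to 1); they miss things now and then, are a little off and sometimes report something else, mostly with a low value. They report only what shows in the picture. A call takes as long as a camera call. They do not tell look-alikes from the thing itself.
- eyes.find_in(camera, query): "pixel" ([column, row] in pixels, amid what is visible of it).
- eyes.cut_out(camera, query): "region" (400x640 bool, what is visible of it) and "pixel" ([column, row] in pixels, amid what is visible of it).
- eyes.place_of(camera, query): "pixel" ([column, row] in pixels: a listed point, or the origin of a listed thing).
The state is a dict: "time": time; "q": joint angles; "joint_vel": joint speeds; "joint_torque": joint torques, N m; "tcp_pos": TCP position; "ee_rot": TCP orientation; "contact_force": force on the tool from outside, world axes, zero at the start; "moment": the same for the moment, N m; "width": finger opening in m; "gripper_force": force on a finger pad.
Only numpy, scipy, OpenCV 4.12 (cv2) and the standard library are available. Lean on these libraries where they do the work, as an engineer would, in place of code of your own. Each camera call takes 0.05 s, during which the arm holds its last target. There are 200 camera calls.

## Working session

There is one attempt and no reset: what is moved stays moved. The work goes in short steps, Python scripts to look and compute and a tool call to move; the robot and the scene stay as the last step left them, time stands still between calls to the robot, and variables do not carry over. Pictures are saved under pics/ and viewed, at most 10 in all, crops included, and the job is handed in when it is done.

Besides the shell and the picture viewer there is one more tool, called after ">>>" by a JSON object that holds its "op" and its "data", one argument or row to a line. move_arm: Moves the arm, as the interface text tells. Its arguments: {"type":"object","properties":{"targets":{"type":"array"},"newtons":{"type":"number"}},"required":["targets"]}

```bash
mkdir -p pics
cat > h.py <<'E'
import numpy as np, cv2
from workcell import telemetry, eyes, env
from scipy.spatial.transform import Rotation as R
def snap(n,f=None):
    s=eyes.snapshot(n)
    if f: cv2.imwrite('pics/'+f,s['img'][:,:,::-1])
    return s
def ray(s,px):
    T=np.array(s['world_to_cam']);K=np.array(s['intrinsics'])
    d=T[:3,:3].T@np.linalg.inv(K)@np.array([px[0],px[1],1.]);o=-T[:3,:3].T@T[:3,3]
    return o,d
def at_z(s,px,z):
    o,d=ray(s,px);return o+d*(z-o[2])/d[2]
def proj(s,p):
    T=np.array(s['world_to_cam']);c=T[:3,:3]@np.array(p)+T[:3,3];u=np.array(s['intrinsics'])@c;return u[:2]/u[2]
E
python3 - <<'E'
from h import *
Z=dict(blade_mid=.003,notch=.003,blank_mid=.003,seat=.027,pin=.04,keeper_tab=.05,head=0,food_tub=0,screwdriver=0,duck=0)
np.set_printoptions(precision=4,suppress=True)
for c in('top','side'):
    s=snap(c,c+'0.png'); print(c,'cam at',ray(s,(0,0))[0])
    for q,z in Z.items():
        print(q,[(np.round(r['pixel'],1).tolist(),round(r['p'],2),at_z(s,r['pixel'],z)[:2].round(4).tolist()) for r in eyes.place_of(c,q)[:4]])
E
```

```text
top cam at [0.4882 0.0098 1.3218]
blade_mid [([277.4, 216.3], 0.95, [0.5313, 0.1242]), ([226.8, 233.1], 0.75, [0.4807, 0.2682]), ([255.1, 275.8], 0.74, [0.3602, 0.1842])]
notch [([288.6, 202.9], 0.96, [0.5705, 0.0928]), ([221.1, 245.7], 0.84, [0.4444, 0.2835]), ([271.4, 274.6], 0.74, [0.3643, 0.1378])]
blank_mid [([417.8, 250.8], 0.76, [0.4384, -0.2817])]
seat [([342.2, 182.9], 0.64, [0.6285, -0.06])]
pin [([341.0, 195.3], 0.84, [0.592, -0.0563]), ([343.1, 182.3], 0.69, [0.6288, -0.0618]), ([341.6, 181.2], 0.29, [0.6318, -0.0575])]
keeper_tab [([340.1, 220.6], 0.67, [0.5206, -0.0543])]
head [([341.9, 182.2], 0.74, [0.6334, -0.0605])]
food_tub [([240.5, 129.3], 0.82, [0.7833, 0.2373]), ([344.1, 183.4], 0.43, [0.63, -0.067])]
screwdriver [([333.1, 128.6], 0.61, [0.7904, -0.0327]), ([239.8, 134.6], 0.6, [0.7676, 0.2389])]
duck [([416.9, 141.7], 0.82, [0.7562, -0.2785])]
side cam at [0.5747 0.7498 0.6987]
blade_mid [([372.7, 294.3], 0.74, [0.4776, 0.2761]), ([349.3, 241.9], 0.7, [0.5222, 0.1204]), ([424.0, 262.8], 0.68, [0.3471, 0.1877])]
notch [([418.0, 251.3], 0.93, [0.3547, 0.1519]), ([388.8, 298.2], 0.92, [0.4433, 0.286]), ([334.5, 238.9], 0.9, [0.5596, 0.1101])]
blank_mid [([367.5, 156.1], 0.63, [0.4444, -0.2607])]
seat [([308.2, 187.1], 0.88, [0.6331, -0.0707]), ([306.8, 195.6], 0.17, [0.6356, -0.0329])]
pin [([322.8, 185.0], 0.58, [0.5906, -0.0639]), ([388.3, 299.9], 0.18, [0.4518, 0.3148])]
keeper_tab [([347.7, 186.1], 0.71, [0.5206, -0.0461]), ([321.5, 183.3], 0.24, [0.5941, -0.0593])]
head []
food_tub [([243.5, 279.3], 0.79, [0.7732, 0.2338]), ([390.3, 298.8], 0.45, [0.4396, 0.2856]), ([368.9, 157.4], 0.21, [0.4399, -0.2574])]
screwdriver [([252.8, 203.8], 0.53, [0.7918, -0.0294])]
duck [([271.8, 159.7], 0.85, [0.762, -0.2482]), ([369.8, 292.6], 0.35, [0.4832, 0.2696])]
```

Run:
```python
import cv2
a=cv2.imread('pics/top0.png')[150:300,200:440]
cv2.imwrite('pics/crop0.png',cv2.resize(a,(800,500),interpolation=cv2.INTER_CUBIC))
```

```text
(no output)
```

View pics/crop0.png

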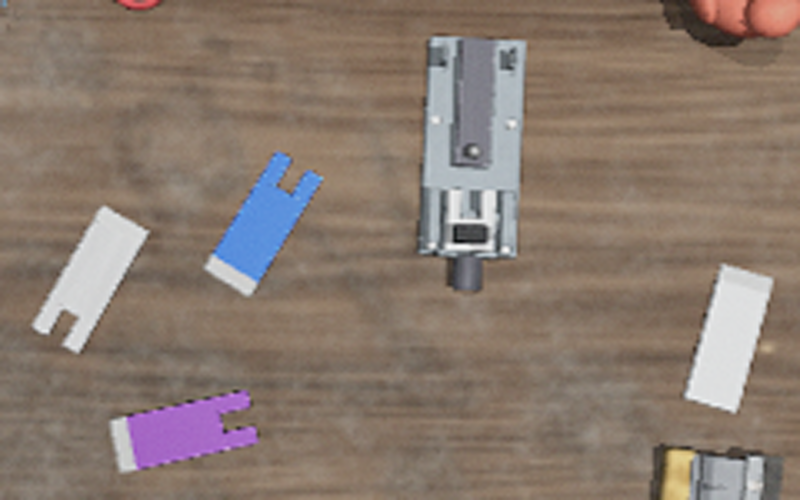

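View pics/side0.png

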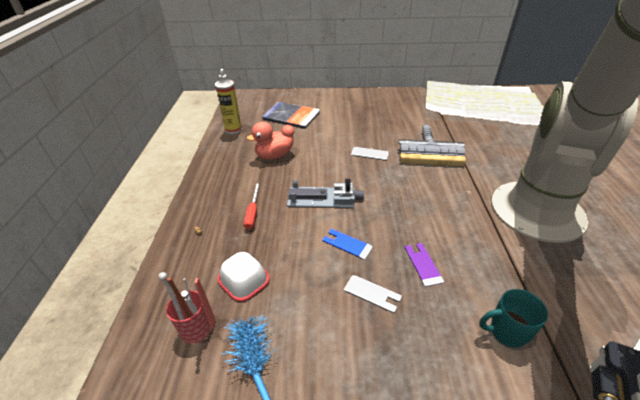

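Candidates in top: blue (277,216), purple (255,276), bare bright steel with notch (227,233); the plain blank is at (418,251). The bare steel one with the notch is the blade: the crop shows its notch at about (221,246) and the others are coloured. The head is at (341,183), with its bed pointing up (+x).

```bash
cat >> h.py <<'E'
np.set_printoptions(precision=4,suppress=True)
def mask(c,q,near):
    r=[x for x in eyes.cut_out(c,q) if np.hypot(*(np.array(x['pixel'])-near))<25]
    return (r[0]['region'].astype(np.uint8)) if r else None
def outline(s,m,z):
    k=max(cv2.findContours(m,cv2.RETR_EXTERNAL,cv2.CHAIN_APPROX_NONE)[0],key=cv2.contourArea)[:,0,:]
    return np.array([at_z(s,p,z)[:2] for p in k],np.float32)
E
python3 - <<'E'
from h import *
st=telemetry.state(); print(st['tcp_pos'],R.from_rotvec(st['ee_rot']).as_matrix(),st['width'])
for c,b,hd in(('top',(227,233),(341,190)),('side',(372,294),(320,190))):
    s=snap(c)
    m=mask(c,'blade',b); 
    if m is not None:
        o=outline(s,m,.006); print(c,'blade',cv2.minAreaRect(o*1000),m.sum())
    m=mask(c,'head',hd)
    if m is not None:
        o=outline(s,m,.004); print(c,'head',cv2.minAreaRect(o*1000),m.sum())
        np.save(c+'_head.npy',m)
        if c=='top':
            ys,xs=np.nonzero(m)
            L=[];Rr=[]
            for r in range(ys.min()+4,ys.max()-14):
                x=xs[ys==r]; L.append(at_z(s,(x.min()-.5,r),.004)[:2]); Rr.append(at_z(s,(x.max()+.5,r),.008)[:2])
            for e in(L,Rr):
                e=np.array(e); v=cv2.fitLine(e.astype(np.float32),cv2.DIST_HUBER,0,.001,.001).ravel(); v[:2]*=np.sign(v[0]); print('edge yaw',np.arctan2(v[1],v[0]),'y at x=.63:',v[3]+(.63-v[2])*v[1]/v[0],len(e))
E
```

```text
[0.3008 0.6597 0.2186] [[-0.9099  0.4149  0.0001]
 [ 0.4149  0.9099 -0.    ]
 [-0.0001  0.     -1.    ]] 0.09315629822157075
top blade ((479.5558776855469, 267.06036376953125), (49.66499710083008, 121.646728515625), 60.52415084838867) 654
top head ((587.5697631835938, -59.43798828125), (84.58373260498047, 220.8361358642578), 88.22411346435547) 2006
edge yaw -0.039733898 y at x=.63: -0.018864447 58
edge yaw -0.030173203 y at x=.63: -0.102746025 58
side blade ((479.6207275390625, 273.79669189453125), (49.0233268737793, 118.95779418945312), 61.67888259887695) 921
side head ((583.9795532226562, -73.77857971191406), (127.24703216552734, 221.65614318847656), 89.6595458984375) 1603
```

>>> {"op": "move_arm", "data": {
  "targets": [
    {"tx": -2, "ty": -1.73, "gripper": 1},
    {"tx": -4, "ty": -3.46, "gripper": 1},
    {"tx": -6, "ty": -5.19, "wz": 0.88, "gripper": 1},
    {"tx": -8, "ty": -6.92, "wz": 0.88, "gripper": 1},
    {"tx": -9, "ty": -7.78, "wz": 0.88, "gripper": 1}
  ]
}}

```text
validation failed for argument at $.ta...
```

```bash
cat >> h.py <<'E'
def to(p,yaw):  # units to pose pointing down, -xtool at yaw (from measured pose)
    st=telemetry.state(); M=R.from_rotvec(st['ee_rot']).as_matrix()
    d=M.T@(np.array(p)-st['tcp_pos'])/.025
    x=np.array([-np.cos(yaw),-np.sin(yaw),0]);z=np.array([0,0,-1.]);T=np.c_[x,np.cross(z,x),z]
    w=R.from_matrix(M.T@T).as_rotvec()/np.radians(5)
    print('t',st['time'],'tcp',np.array(st['tcp_pos']),'yaw',np.arctan2(-M[1,0],-M[0,0]),'w',st['width'],'gf',st['gripper_force'],'F',np.array(st['contact_force']));print('shift',d,'turn',w)
E
python3 - <<'E'
from h import *
to((.4796,.270,.12),-.505)
E
```

```text
t 1.4 tcp [0.3008 0.6597 0.2186] yaw -0.42781929645050726 w 0.09306220901685544 gf 0.0 F [0.8087 0.1707 0.2006]
shift [-12.9735 -11.2144   3.9449] turn [-0.0001  0.0006  0.8844]
```

>>> {"op": "move_arm", "data": {
  "targets": [
    {"tx": -2, "ty": -1.73, "tz": 0, "wx": 0, "wy": 0, "wz": 0.88, "gripper": 1},
    {"tx": -4, "ty": -3.46, "tz": 0, "wx": 0, "wy": 0, "wz": 0.88, "gripper": 1},
    {"tx": -6, "ty": -5.19, "tz": 0, "wx": 0, "wy": 0, "wz": 0.88, "gripper": 1},
    {"tx": -8, "ty": -6.92, "tz": 0, "wx": 0, "wy": 0, "wz": 0.88, "gripper": 1},
    {"tx": -9, "ty": -7.78, "tz": 0, "wx": 0, "wy": 0, "wz": 0.88, "gripper": 1}
  ]
}}

```text
time: 1.9
tcp_pos: [0.4056, 0.4306, 0.2188]
ee_rot: [0.784, 3.042, 0.001]
contact_force: [1.3, -0.1, 0.1]
width: 0.093
gripper_force: 0.0
```

Run:
```python
from h import *
to((.4796,.270,.08),-.505)
```

```text
t 1.9 tcp [0.4056 0.4306 0.2188] yaw -0.5043673913315484 w 0.09296825656698221 gf 0.0 F [ 1.2612 -0.0933  0.1069]
shift [-5.6941 -4.1978  5.5522] turn [0.0051 0.003  0.0072]
```

>>> {"op": "move_arm", "data": {
  "targets": [
    {"tx": -2, "ty": -1.5, "tz": 1.5, "wx": 0, "wy": 0, "wz": 0, "gripper": 1},
    {"tx": -4, "ty": -3, "tz": 3, "wx": 0, "wy": 0, "wz": 0, "gripper": 1},
    {"tx": -5, "ty": -3.7, "tz": 5, "wx": 0, "wy": 0, "wz": 0, "gripper": 1},
    {"tx": -5, "ty": -3.7, "tz": 5, "wx": 0, "wy": 0, "wz": 0, "gripper": 1},
    {"tx": -5, "ty": -3.7, "tz": 5, "wx": 0, "wy": 0, "wz": 0, "gripper": 1}
  ]
}}

```text
time: 2.4
tcp_pos: [0.47, 0.2848, 0.0901]
ee_rot: [-0.793, -3.037, 0.01]
contact_force: [-0.8, -0.6, 0.6]
width: 0.0929
gripper_force: 0.0
```

Run:
```python
from h import *
to((.4796,.270,.08),-.505)
a=snap('top','top1.png')['img'][180:300,160:320];b=snap('side','side1.png')['img'][220:370,290:490]
cv2.imwrite('pics/c1.png',np.vstack([cv2.resize(a,(400,300)),cv2.resize(b,(400,300))])[:,:,::-1])
to((.4796,.270,.08),-.505)
```

```text
t 2.4 tcp [0.47   0.2848 0.0901] yaw -0.5107580533943734 w 0.09292960809280576 gf 0.0 F [-0.8384 -0.558   0.6095]
shift [-0.6256 -0.3247  0.4065] turn [-0.0812 -0.0092 -0.066 ]
t 2.5 tcp [0.4699 0.2901 0.093 ] yaw -0.5066207405699822 w 0.09312344686239647 gf 0.0 F [-0.0567  0.3993  0.6812]
shift [-0.7313 -0.5147  0.5198] turn [-0.0177 -0.0075 -0.0186]
```

View pics/c1.png

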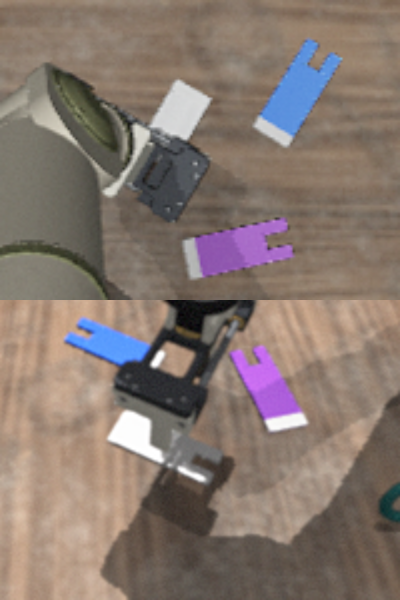

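The picture shows the open gripper above the notched steel blade, with its fingers across the blade's width; it needs a small shift, then the descent.

>>> {"op": "move_arm", "data": {
  "targets": [
    {"tx": -0.73, "ty": -0.51, "tz": 1, "wx": 0, "wy": 0, "wz": 0, "gripper": 1},
    {"tx": -0.73, "ty": -0.51, "tz": 2.2, "wx": 0, "wy": 0, "wz": 0, "gripper": 1},
    {"tx": -0.73, "ty": -0.51, "tz": 2.9, "wx": 0, "wy": 0, "wz": 0, "gripper": 1},
    {"tx": -0.73, "ty": -0.51, "tz": 3.3, "wx": 0, "wy": 0, "wz": 0, "gripper": 1},
    {"tx": -0.73, "ty": -0.51, "tz": 3.3, "wx": 0, "wy": 0, "wz": 0, "gripper": 1}
  ]
}}

```text
time: 3.0
tcp_pos: [0.4791, 0.2724, 0.0109]
ee_rot: [-0.781, -3.042, -0.0]
contact_force: [-0.7, -0.1, 0.7]
width: 0.0931
gripper_force: 0.0
```

Run:
```python
from h import *
snap('top');snap('side')
to((.4796,.270,.003),-.505)
```

```text
t 3.1 tcp [0.4797 0.2721 0.012 ] yaw -0.5034716381354245 w 0.09294579629678165 gf 0.0 F [ 0.2216  0.0572 -0.2212]
shift [-0.0368 -0.0773  0.3616] turn [0.0136 0.0046 0.0175]
```

>>> {"op": "move_arm", "data": {
  "targets": [
    {"tx": 0, "ty": 0, "tz": 0.2, "wx": 0, "wy": 0, "wz": 0, "gripper": 1},
    {"tx": 0, "ty": 0, "tz": 0.37, "wx": 0, "wy": 0, "wz": 0, "gripper": 1},
    {"tx": 0, "ty": 0, "tz": 0.37, "wx": 0, "wy": 0, "wz": 0, "gripper": 1},
    {"tx": 0, "ty": 0, "tz": 0.37, "wx": 0, "wy": 0, "wz": 0, "gripper": 0.6},
    {"tx": 0, "ty": 0, "tz": 0.37, "wx": 0, "wy": 0, "wz": 0, "gripper": 0.4}
  ],
  "newtons": 30
}}

```text
time: 3.6
tcp_pos: [0.4796, 0.271, 0.002]
ee_rot: [0.784, 3.042, 0.0]
contact_force: [0.4, -0.3, -0.2]
width: 0.0813
gripper_force: 0.0
```

>>> {"op": "move_arm", "data": {
  "targets": [
    {"tx": 0, "ty": 0, "tz": 0, "wx": 0, "wy": 0, "wz": 0, "gripper": 0.3},
    {"tx": 0, "ty": 0, "tz": 0, "wx": 0, "wy": 0, "wz": 0, "gripper": 0.3},
    {"tx": 0, "ty": 0, "tz": 0, "wx": 0, "wy": 0, "wz": 0, "gripper": 0.3},
    {"tx": 0, "ty": 0, "tz": 0, "wx": 0, "wy": 0, "wz": 0, "gripper": 0.3},
    {"tx": 0, "ty": 0, "tz": 0, "wx": 0, "wy": 0, "wz": 0, "gripper": 0.3}
  ],
  "newtons": 30
}}

```text
time: 4.1
tcp_pos: [0.4794, 0.2709, 0.0019]
ee_rot: [-0.784, -3.042, 0.0]
contact_force: [-0.5, 0.1, 0.8]
width: 0.0449
gripper_force: 30.0
```

>>> {"op": "move_arm", "data": {
  "targets": [
    {"tx": 0, "ty": 0, "tz": -0.4, "wx": 0, "wy": 0, "wz": 0, "gripper": 0.3},
    {"tx": 0, "ty": 0, "tz": -1.4, "wx": 0, "wy": 0, "wz": 0, "gripper": 0.3},
    {"tx": 0, "ty": 0, "tz": -2.6, "wx": 0, "wy": 0, "wz": 0, "gripper": 0.3},
    {"tx": 0, "ty": 0, "tz": -3.5, "wx": 0, "wy": 0, "wz": 0, "gripper": 0.3},
    {"tx": 0, "ty": 0, "tz": -3.5, "wx": 0, "wy": 0, "wz": 0, "gripper": 0.3}
  ]
}}

```text
time: 4.6
tcp_pos: [0.4808, 0.2717, 0.0926]
ee_rot: [0.784, 3.039, 0.006]
contact_force: [0.4, 0.5, -2.5]
width: 0.045
gripper_force: 30.0
```

Run:
```python
from h import *
to((.633,-.0608,.09),-.035)
```

```text
t 4.6 tcp [0.4808 0.2717 0.0926] yaw -0.5048645304860063 w 0.045046279003336354 gf 29.999173879623413 F [ 0.3836  0.5461 -2.5342]
shift [-11.7613  -8.6976   0.0922] turn [ 0.0418  0.0364 -5.3842]
```

>>> {"op": "move_arm", "data": {
  "targets": [
    {"tx": -0.7, "ty": -0.5, "tz": 0, "wx": 0, "wy": 0, "wz": -0.5, "gripper": 0.3},
    {"tx": -2, "ty": -1.5, "tz": 0, "wx": 0, "wy": 0, "wz": -1.5, "gripper": 0.3},
    {"tx": -3.5, "ty": -2.6, "tz": 0, "wx": 0, "wy": 0, "wz": -2.5, "gripper": 0.3},
    {"tx": -5, "ty": -3.7, "tz": 0, "wx": 0, "wy": 0, "wz": -3.5, "gripper": 0.3},
    {"tx": -6.5, "ty": -4.8, "tz": 0, "wx": 0, "wy": 0, "wz": -4.5, "gripper": 0.3}
  ]
}}

```text
time: 5.1
tcp_pos: [0.5639, 0.0858, 0.0888]
ee_rot: [-0.169, -3.136, 0.0]
contact_force: [0.7, 1.0, -1.6]
width: 0.0452
gripper_force: 30.0
```

Run:
```python
from h import *
to((.633,-.0608,.09),-.035)
```

```text
t 5.1 tcp [0.5639 0.0858 0.0888] yaw -0.10774512276523443 w 0.04518408536027763 gf 29.99955028295517 F [ 0.709   1.0378 -1.5959]
shift [-3.3799 -5.5318 -0.0503] turn [-0.0021 -0.0102 -0.8336]
```

>>> {"op": "move_arm", "data": {
  "targets": [
    {"tx": -0.7, "ty": -1.2, "tz": 0, "wx": 0, "wy": 0, "wz": -0.4, "gripper": 0.3},
    {"tx": -1.5, "ty": -2.5, "tz": 0, "wx": 0, "wy": 0, "wz": -0.8, "gripper": 0.3},
    {"tx": -2.3, "ty": -3.8, "tz": 0, "wx": 0, "wy": 0, "wz": -0.8, "gripper": 0.3},
    {"tx": -2.9, "ty": -4.7, "tz": 0, "wx": 0, "wy": 0, "wz": -0.8, "gripper": 0.3},
    {"tx": -3.1, "ty": -5.1, "tz": 0, "wx": 0, "wy": 0, "wz": -0.8, "gripper": 0.3}
  ]
}}

```text
time: 5.6
tcp_pos: [0.627, -0.0515, 0.0885]
ee_rot: [-0.072, -3.14, 0.002]
contact_force: [-0.6, 0.7, -2.6]
width: 0.0453
gripper_force: 30.0
```

Run:
```python
from h import *
t=snap('top');
S={'top':snap('top','top2.png')}
S['side']=snap('side','side2.png')
to((.633,-.0608,.09),-.035)
st=telemetry.state()
for c in S:
    for q,z in(('notch',st['tcp_pos'][2]+.003),('blade_mid',st['tcp_pos'][2]+.003),('pin',.04),('seat',.027)):
        print(c,q,[(np.round(r['pixel'],1),round(r['p'],2),at_z(S[c],r['pixel'],z)[:2]) for r in eyes.place_of(c,q)[:3]])
a=S['top']['img'][130:250,280:400];b=S['side']['img'][100:240,250:390]
cv2.imwrite('pics/c2.png',np.hstack([cv2.resize(a,(400,400)),cv2.resize(b,(400,400))])[:,:,::-1])
```

```text
t 5.75 tcp [ 0.6258 -0.0475  0.0888] yaw -0.0425814582432452 w 0.04533684710571612 gf 29.999246299266815 F [-0.063   0.2713 -2.3494]
shift [-0.311  -0.5199 -0.0493] turn [ 0.0062 -0.0144 -0.0869]
top notch [(array([285.5, 201.7]), 0.72, array([0.568 , 0.0956])), (array([342.2, 197.1]), 0.59, array([ 0.583, -0.057]))]
top blade_mid [(array([278.4, 214.5]), 0.94, array([0.5332, 0.1139])), (array([254., 277.]), 0.77, array([0.3656, 0.1753]))]
top pin [(array([342.5, 196.9]), 0.97, array([ 0.5875, -0.0606])), (array([332.7, 126.1]), 0.61, array([ 0.7884, -0.0302]))]
top seat [(array([339.5, 185.2]), 0.71, array([ 0.6218, -0.0524])), (array([339.9, 182. ]), 0.61, array([ 0.6309, -0.0534]))]
side notch [(array([325.2, 171.7]), 0.88, array([ 0.5832, -0.058 ])), (array([415.3, 250.3]), 0.8, array([0.388 , 0.2253])), (array([333.2, 237.4]), 0.71, array([0.5644, 0.1871]))]
side blade_mid [(array([345.3, 242.9]), 0.97, array([0.5379, 0.2037])), (array([309., 175.]), 0.82, array([ 0.6273, -0.0436])), (array([423.4, 261.4]), 0.63, array([0.3766, 0.2558]))]
side pin [(array([318.1, 186.1]), 0.94, array([ 0.6039, -0.0591]))]
side seat [(array([304.1, 192.2]), 0.55, array([ 0.6439, -0.0479]))]
```

View pics/c2.png

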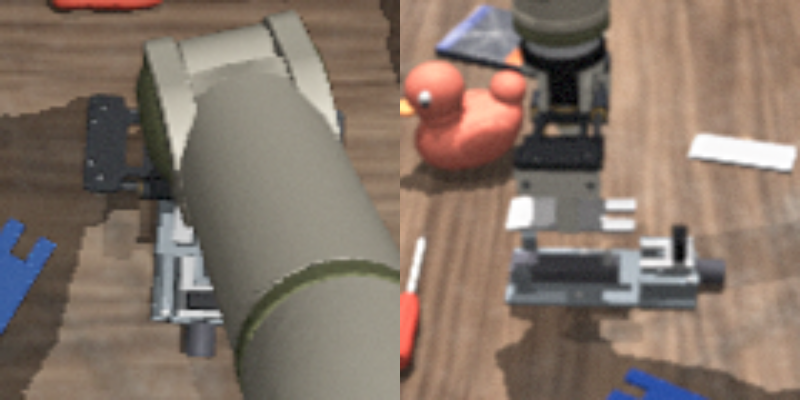

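The blade hangs level and parallel to the bed in the side view (its notch at about (325,172), the pin below at about (320,185)). The arm now covers the top view, so I overlay a head model on the first pictures.

```bash
cat > ov.py <<'E'
from h import *
def ov(img,s,P,f,x0,y0,w,h,k,extra=()):
    cx,cy,yaw=P;c,sn=np.cos(yaw),np.sin(yaw)
    W=lambda p:(cx+c*p[0]-sn*p[1],cy+sn*p[0]+c*p[1],p[2])
    im=cv2.resize(img[y0:y0+h,x0:x0+w],None,fx=k,fy=k,interpolation=cv2.INTER_CUBIC)
    L=[([(-.126,-.042,.008),(.06,-.042,.008),(.06,.042,.008),(-.126,.042,.008)],(0,255,255)),
       ([(-.055,-.015,.024),(.055,-.015,.024),(.055,.015,.024),(-.055,.015,.024)],(0,255,0)),
       ([(-.04,0,.024),(-.04,0,.04)],(0,0,255)),([(-.122,-.015,.063),(-.106,-.015,.063),(-.106,.015,.063),(-.122,.015,.063)],(255,0,255))]+list(extra)
    for p,col in L:
        q=[((proj(s,W(a))+.5-(x0,y0))*k*8).astype(int) for a in p]
        cv2.polylines(im,[np.array(q)],True,col,1,cv2.LINE_AA,3)
    return im
E
python3 - <<'E'
from ov import *
P=(.632,-.0608,-.035)
t,s=snap('top'),snap('side')
a=ov(cv2.imread('pics/top0.png'),t,P,0,315,150,66,90,6)
b=ov(cv2.imread('pics/side0.png'),s,P,0,280,170,66,45,6); b2=ov(cv2.imread('pics/side0.png'),s,P,0,305,170,66,45,6)
cv2.imwrite('pics/o1.png',np.hstack([a,np.vstack([b,b2])]))
E
```

```text
(no output)
```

View pics/o1.png

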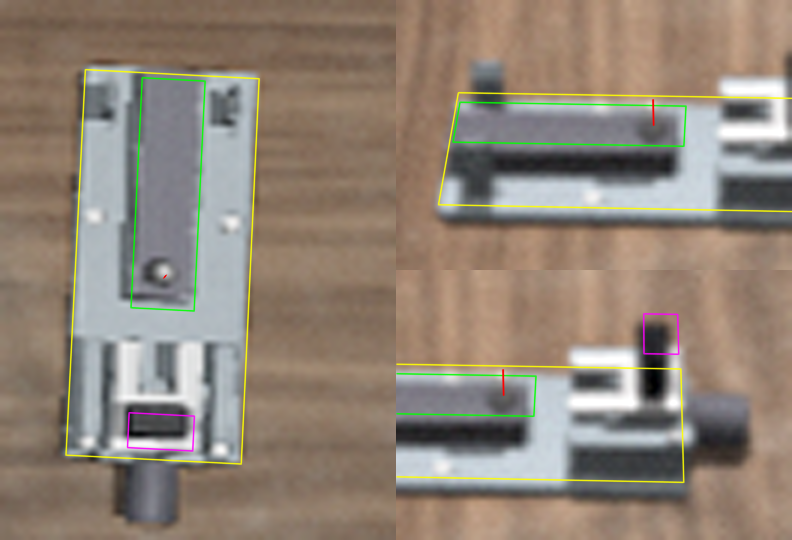

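Run:
```python
import cv2,numpy as np
g=cv2.imread('pics/top0.png',0).astype(int)
print('cols',list(range(325,360)))
for r in (165,170,175,180,185,190,193,194,195,196,197,198,199,200,201,202): print(r,g[r,325:360].tolist())
g=cv2.imread('pics/side0.png',0).astype(int)
print('side cols',list(range(300,345)))
for r in range(178,202): print(r,g[r,300:345].tolist())
```

```text
cols [325, 326, 327, 328, 329, 330, 331, 332, 333, 334, 335, 336, 337, 338, 339, 340, 341, 342, 343, 344, 345, 346, 347, 348, 349, 350, 351, 352, 353, 354, 355, 356, 357, 358, 359]
165 [116, 119, 113, 73, 101, 116, 107, 107, 140, 148, 187, 171, 94, 79, 130, 128, 129, 130, 125, 130, 125, 127, 127, 157, 172, 113, 136, 147, 71, 111, 171, 183, 157, 120, 124]
170 [115, 112, 99, 111, 175, 186, 184, 175, 154, 166, 173, 108, 106, 104, 131, 129, 128, 128, 129, 127, 129, 128, 129, 158, 173, 108, 98, 64, 68, 143, 188, 177, 131, 118, 121]
175 [123, 124, 105, 125, 183, 180, 183, 182, 182, 183, 168, 101, 112, 147, 125, 128, 127, 129, 128, 126, 130, 132, 133, 162, 185, 184, 185, 184, 182, 182, 186, 171, 105, 107, 109]
180 [115, 95, 72, 142, 189, 179, 180, 182, 184, 184, 172, 98, 109, 142, 128, 127, 131, 130, 125, 127, 127, 128, 140, 170, 182, 182, 183, 184, 181, 182, 184, 164, 105, 122, 119]
185 [117, 103, 99, 164, 208, 227, 211, 168, 185, 184, 173, 94, 81, 134, 128, 128, 133, 127, 130, 126, 128, 129, 159, 184, 183, 183, 180, 174, 161, 168, 179, 159, 113, 117, 118]
190 [130, 112, 116, 175, 183, 182
[... 6800 characters left out ...]
85, 182, 183, 184, 188, 188, 189, 191, 191]
199 [130, 124, 127, 127, 121, 130, 126, 122, 124, 115, 119, 120, 117, 96, 84, 87, 88, 85, 88, 91, 87, 80, 82, 99, 112, 114, 151, 193, 206, 209, 205, 212, 200, 162, 123, 109, 111, 109, 111, 118, 115, 115, 117, 120, 120]
200 [195, 196, 191, 191, 195, 193, 197, 192, 195, 194, 191, 196, 187, 155, 132, 127, 135, 132, 127, 132, 132, 131, 140, 180, 197, 192, 196, 209, 206, 211, 210, 212, 202, 160, 96, 68, 56, 68, 66, 62, 66, 58, 62, 63, 63]
201 [208, 205, 205, 208, 210, 210, 207, 207, 208, 208, 208, 218, 220, 206, 196, 191, 192, 193, 193, 191, 195, 194, 197, 206, 212, 210, 212, 210, 211, 209, 212, 211, 204, 160, 99, 64, 62, 65, 57, 62, 59, 63, 65, 62, 60]
```

Run:
```python
from h import *
t,s=snap('top'),snap('side')
p=at_z(t,(341.5,195.1),.033);print('top pin',p)
for y0 in(0,.003): 
  for z in(.024,.033,.04): print(z,'side proj',proj(s,(p[0],p[1]+y0,z)), 'front', proj(s,(p[0],p[1]+y0+.006,z)))
print('side pin if px(322.6,192.5) z.0285 front', at_z(s,(322.6,192),.0285))
# bed edges
for r,(l,rr) in {175:(None,347.7),190:(None,347.05),195:(None,346.9)}.items(): print('bed right',at_z(t,(rr,r),.024)[:2])
for px in((310,194.6),(310,188.5),(326.4,194.6),(326.8,191)): print('side bed',px,at_z(s,px,.024)[:2])
# blade in side2: bright mask
im=cv2.imread('pics/side2.png'); m=(im.min(2)>0)
g=cv2.cvtColor(im,cv2.COLOR_BGR2GRAY).astype(int)
print('cols',list(range(284,336)))
for r in range(166,184): print(r,g[r,284:336].tolist())
st=telemetry.state()['tcp_pos']
for dx in(-.06,-.032,.046,.06):
  for y in(-.023,-.008,.008,.023):
    c,sn=np.cos(-.0425),np.sin(-.0425);print(dx,y,proj(s,(st[0]+c*dx-sn*y,st[1]+sn*dx+c*y,st[2]+.004)))
```

```text
top pin [ 0.5931 -0.0581  0.033 ]
0.024 side proj [321.9766 190.6119] front [321.955  191.9565]
0.033 side proj [321.9293 188.194 ] front [321.9074 189.5357]
0.04 side proj [321.8921 186.2944] front [321.87   187.6338]
0.024 side proj [321.9658 191.2827] front [321.9442 192.6331]
0.033 side proj [321.9184 188.8634] front [321.8964 190.2109]
0.04 side proj [321.8811 186.9627] front [321.8589 188.3079]
side pin if px(322.6,192.5) z.0285 front [ 0.5912 -0.0466  0.0285]
bed right [ 0.6517 -0.0755]
bed right [ 0.6087 -0.0742]
bed right [ 0.5944 -0.074 ]
side bed (310, 194.6) [ 0.627  -0.0407]
side bed (310, 188.5) [ 0.6279 -0.0679]
side bed (326.4, 194.6) [ 0.5804 -0.0404]
side bed (326.8, 191) [ 0.5793 -0.0563]
cols [284, 285, 286, 287, 288, 289, 290, 291, 292, 293, 294, 295, 296, 297, 298, 299, 300, 301, 302, 303, 304, 305, 306, 307, 308, 309, 310, 311, 312, 313, 314, 315, 316, 317, 318, 319, 320, 321, 322, 323, 324, 325, 326, 327, 328, 329, 330, 331, 332, 333, 334, 335]
166 [128, 119, 126, 136, 141, 146, 131, 117, 109, 97, 99, 103, 116, 114, 116, 110, 112, 116, 114, 114, 115, 112, 115,
[... 4460 characters left out ...]
4, 143, 147, 144, 152, 151, 148, 141, 150, 156, 148, 142, 147, 153, 150, 142, 138, 142, 136, 149, 149, 153, 149, 145, 142, 136, 130, 127, 129, 119, 120, 118, 125, 127, 137, 177, 191]
-0.06 -0.023 [331.5687 168.9713]
-0.06 -0.008 [331.3875 172.2397]
-0.06 0.008 [331.1898 175.8079]
-0.06 0.023 [330.9999 179.2328]
-0.032 -0.023 [321.4689 168.7806]
-0.032 -0.008 [321.1746 172.0417]
-0.032 0.008 [320.8533 175.602 ]
-0.032 0.023 [320.545 179.019]
0.046 -0.023 [293.4966 168.2524]
0.046 -0.008 [292.8909 171.4936]
0.046 0.008 [292.2297 175.0317]
0.046 0.023 [291.5951 178.4271]
0.06 -0.023 [288.5011 168.158 ]
0.06 -0.008 [287.8401 171.3957]
0.06 0.008 [287.1185 174.9299]
0.06 0.023 [286.426  178.3214]
```

Run:
```python
from h import *
to((.6355,-.057,.048),-.034)
```

```text
t 6.35 tcp [ 0.6266 -0.0478  0.0894] yaw -0.04188890626646344 w 0.045416565815465375 gf 29.999195337295532 F [-0.0542  0.0051 -2.3368]
shift [-0.3725 -0.3539  1.6569] turn [-0.0005  0.0007 -0.0904]
```

>>> {"op": "move_arm", "data": {
  "targets": [
    {"tx": -0.37, "ty": -0.35, "tz": 0.4, "wx": 0, "wy": 0, "wz": -0.09, "gripper": 0.3},
    {"tx": -0.37, "ty": -0.35, "tz": 0.9, "wx": 0, "wy": 0, "wz": -0.09, "gripper": 0.3},
    {"tx": -0.37, "ty": -0.35, "tz": 1.4, "wx": 0, "wy": 0, "wz": -0.09, "gripper": 0.3},
    {"tx": -0.37, "ty": -0.35, "tz": 1.66, "wx": 0, "wy": 0, "wz": -0.09, "gripper": 0.3},
    {"tx": -0.37, "ty": -0.35, "tz": 1.66, "wx": 0, "wy": 0, "wz": -0.09, "gripper": 0.3}
  ]
}}

```text
time: 6.85
tcp_pos: [0.6344, -0.0568, 0.0461]
ee_rot: [-0.053, -3.138, -0.0]
contact_force: [-0.4, -0.1, -2.7]
width: 0.0453
gripper_force: 30.0
```

Run:
```python
from h import *
snap('side')
s=snap('side','side3.png')
to((.6355,-.057,.048),-.034)
st=telemetry.state()['tcp_pos']
g=cv2.cvtColor(s['img'],cv2.COLOR_RGB2GRAY).astype(int)
print('cols',list(range(312,340)))
for r in range(174,206): print(r,g[r,312:340].tolist())
for dx in(-.06,-.032,.06):
  for y in(-.023,-.008,.008,.023):
    c,sn=np.cos(-.034),np.sin(-.034);print(dx,y,proj(s,(st[0]+c*dx-sn*y,st[1]+sn*dx+c*y,st[2]+.004)))
cv2.imwrite('pics/c3.png',cv2.resize(s['img'][160:220,275:355],(800,600),interpolation=cv2.INTER_CUBIC)[:,:,::-1])
```

```text
t 6.95 tcp [ 0.6352 -0.0568  0.0475] yaw -0.03389676999317253 w 0.04544320613036699 gf 29.99918818473816 F [-0.4216 -0.8904 -2.2288]
shift [-0.0111 -0.0076 -0.0181] turn [ 0.0011 -0.0076  0.0012]
cols [312, 313, 314, 315, 316, 317, 318, 319, 320, 321, 322, 323, 324, 325, 326, 327, 328, 329, 330, 331, 332, 333, 334, 335, 336, 337, 338, 339]
174 [117, 116, 114, 118, 118, 141, 166, 167, 169, 162, 163, 155, 148, 137, 143, 150, 146, 147, 146, 152, 156, 155, 155, 167, 174, 181, 166, 157]
175 [109, 103, 106, 106, 120, 139, 164, 166, 168, 161, 166, 153, 144, 136, 139, 143, 142, 143, 145, 149, 157, 151, 155, 163, 175, 177, 168, 155]
176 [92, 68, 66, 89, 107, 133, 159, 167, 166, 166, 161, 152, 136, 134, 137, 140, 144, 140, 141, 148, 149, 156, 160, 158, 172, 174, 170, 164]
177 [93, 68, 70, 91, 104, 127, 146, 146, 147, 146, 144, 135, 124, 121, 122, 124, 127, 124, 128, 141, 152, 157, 156, 160, 176, 176, 172, 163]
178 [105, 102, 98, 106, 113, 125, 138, 144, 141, 144, 141, 132, 118, 110, 111, 116, 113, 117, 122, 143, 153, 154, 156, 161, 172, 173, 165, 162]
179 [111, 113, 112, 114, 117, 121, 133, 16
[... 3334 characters left out ...]
86, 134, 83, 75, 68, 70, 70, 72]
204 [93, 99, 89, 90, 108, 146, 130, 107, 105, 104, 103, 108, 105, 110, 104, 125, 173, 197, 200, 197, 190, 143, 95, 98, 102, 100, 98, 91]
205 [92, 93, 87, 88, 101, 138, 144, 137, 141, 142, 145, 146, 148, 148, 150, 157, 171, 189, 196, 198, 189, 152, 116, 119, 120, 114, 116, 116]
-0.06 -0.023 [328.4153 178.7959]
-0.06 -0.008 [328.251  182.0619]
-0.06 0.008 [328.0717 185.6247]
-0.06 0.023 [327.8998 189.0417]
-0.032 -0.023 [318.6515 178.6481]
-0.032 -0.008 [318.3813 181.9081]
-0.032 0.008 [318.0866 185.4644]
-0.032 0.023 [317.804  188.8749]
0.06 -0.023 [286.7503 178.1652]
0.06 -0.008 [286.1364 181.4058]
0.06 0.008 [285.4669 184.9405]
0.06 0.023 [284.8248 188.3301]
```

View pics/c3.png

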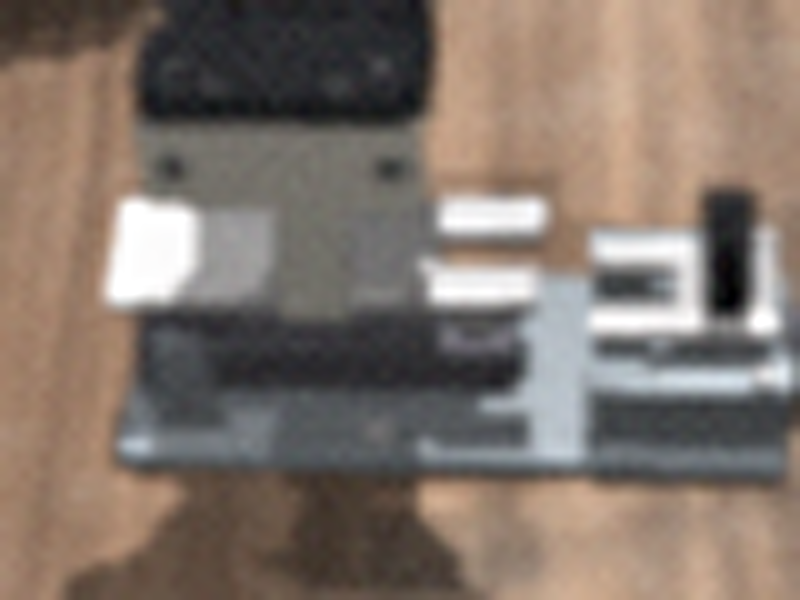

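The side view shows the notch straddling above the pin spot (322,190), about 2.5 mm towards +x as intended, and the blade level. Lowering in steps while watching the force.

>>> {"op": "move_arm", "data": {
  "targets": [
    {"tx": 0, "ty": 0, "tz": 0.1, "wx": 0, "wy": 0, "wz": 0, "gripper": 0.3},
    {"tx": 0, "ty": 0, "tz": 0.22, "wx": 0, "wy": 0, "wz": 0, "gripper": 0.3},
    {"tx": 0, "ty": 0, "tz": 0.34, "wx": 0, "wy": 0, "wz": 0, "gripper": 0.3},
    {"tx": 0, "ty": 0, "tz": 0.45, "wx": 0, "wy": 0, "wz": 0, "gripper": 0.3},
    {"tx": 0, "ty": 0, "tz": 0.45, "wx": 0, "wy": 0, "wz": 0, "gripper": 0.3}
  ]
}}

```text
time: 7.45
tcp_pos: [0.6352, -0.0571, 0.0362]
ee_rot: [-0.054, -3.141, 0.0]
contact_force: [-0.1, -0.5, -1.6]
width: 0.0452
gripper_force: 30.0
```

>>> {"op": "move_arm", "data": {
  "targets": [
    {"tx": 0, "ty": 0, "tz": 0.08, "wx": 0, "wy": 0, "wz": 0, "gripper": 0.3},
    {"tx": 0, "ty": 0, "tz": 0.16, "wx": 0, "wy": 0, "wz": 0, "gripper": 0.3},
    {"tx": 0, "ty": 0, "tz": 0.24, "wx": 0, "wy": 0, "wz": 0, "gripper": 0.3},
    {"tx": 0, "ty": 0, "tz": 0.3, "wx": 0, "wy": 0, "wz": 0, "gripper": 0.3},
    {"tx": 0, "ty": 0, "tz": 0.3, "wx": 0, "wy": 0, "wz": 0, "gripper": 0.3}
  ]
}}

```text
time: 7.95
tcp_pos: [0.6353, -0.057, 0.0289]
ee_rot: [-0.054, -3.141, -0.0]
contact_force: [-0.7, 0.3, -1.4]
width: 0.0452
gripper_force: 30.0
```

Past the cone with no side force, so the pin is in the notch. Going down to touch the bed.

>>> {"op": "move_arm", "data": {
  "targets": [
    {"tx": 0, "ty": 0, "tz": 0.04, "wx": 0, "wy": 0, "wz": 0, "gripper": 0.3},
    {"tx": 0, "ty": 0, "tz": 0.08, "wx": 0, "wy": 0, "wz": 0, "gripper": 0.3},
    {"tx": 0, "ty": 0, "tz": 0.1, "wx": 0, "wy": 0, "wz": 0, "gripper": 0.3},
    {"tx": 0, "ty": 0, "tz": 0.12, "wx": 0, "wy": 0, "wz": 0, "gripper": 0.3},
    {"tx": 0, "ty": 0, "tz": 0.12, "wx": 0, "wy": 0, "wz": 0, "gripper": 0.3}
  ]
}}

```text
time: 8.45
tcp_pos: [0.6354, -0.057, 0.0261]
ee_rot: [-0.054, -3.141, 0.0]
contact_force: [0.1, -0.5, -2.3]
width: 0.0456
gripper_force: 30.0
```

>>> {"op": "move_arm", "data": {
  "targets": [
    {"tx": 0, "ty": 0, "tz": 0.03, "wx": 0, "wy": 0, "wz": 0, "gripper": 0.3},
    {"tx": 0, "ty": 0, "tz": 0.05, "wx": 0, "wy": 0, "wz": 0, "gripper": 0.3},
    {"tx": 0, "ty": 0, "tz": 0.05, "wx": 0, "wy": 0, "wz": 0, "gripper": 0.3}
  ]
}}

```text
time: 8.75
tcp_pos: [0.6355, -0.0571, 0.0259]
ee_rot: [0.054, 3.141, -0.0]
contact_force: [-2.5, -0.2, 8.7]
width: 0.0452
gripper_force: 30.0
```

>>> {"op": "move_arm", "data": {
  "targets": [
    {"tx": 0, "ty": 0, "tz": -0.03, "wx": 0, "wy": 0, "wz": 0, "gripper": 0.3},
    {"tx": 0, "ty": 0, "tz": -0.03, "wx": 0, "wy": 0, "wz": 0, "gripper": 0.55},
    {"tx": 0, "ty": 0, "tz": -0.03, "wx": 0, "wy": 0, "wz": 0, "gripper": 0.7},
    {"tx": 0, "ty": 0, "tz": -0.03, "wx": 0, "wy": 0, "wz": 0, "gripper": 0.8},
    {"tx": 0, "ty": 0, "tz": -0.03, "wx": 0, "wy": 0, "wz": 0, "gripper": 0.8}
  ],
  "newtons": 5
}}

```text
time: 9.25
tcp_pos: [0.6355, -0.057, 0.0256]
ee_rot: [0.054, 3.141, -0.0]
contact_force: [0.6, 0.0, -0.2]
width: 0.0705
gripper_force: 0.0
```

Run:
```python
from h import *
for i in range(3): s=snap('side','side4.png')
to((.6355,-.057,.16),-.034)
cv2.imwrite('pics/c4.png',cv2.resize(s['img'][160:220,275:355],(800,600),interpolation=cv2.INTER_CUBIC)[:,:,::-1])
```

```text
t 9.4 tcp [ 0.6354 -0.0571  0.0256] yaw -0.03422392024327922 w 0.07435198895637594 gf 0.0 F [-0.1187  0.451   0.0251]
shift [-0.0022  0.0025 -5.3762] turn [-0.0002  0.0001 -0.0026]
```

View pics/c4.png

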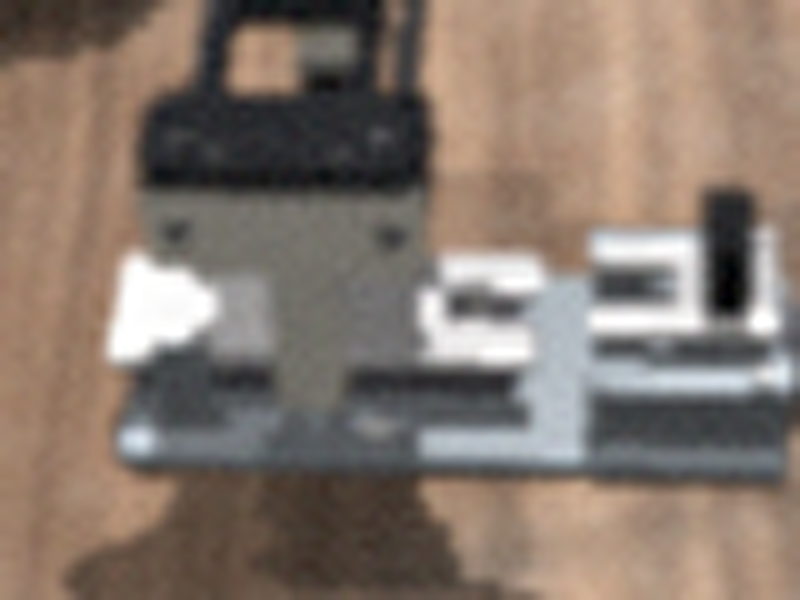

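The blade lies on the bed with the pin visible in its notch (crop (475,300)), between the cheeks, and the fingers are clear. Next I lift off and go over the keeper tab.

>>> {"op": "move_arm", "data": {
  "targets": [
    {"tx": 0, "ty": 0, "tz": -0.5, "wx": 0, "wy": 0, "wz": 0, "gripper": 0.8},
    {"tx": 0, "ty": 0, "tz": -1.5, "wx": 0, "wy": 0, "wz": 0, "gripper": 0.8},
    {"tx": 0, "ty": 0, "tz": -3, "wx": 0, "wy": 0, "wz": 0, "gripper": 0.8},
    {"tx": 2, "ty": 0, "tz": -3.4, "wx": 0, "wy": 0, "wz": 0, "gripper": 0.8},
    {"tx": 3.5, "ty": 0, "tz": -3.4, "wx": 0, "wy": 0, "wz": 0, "gripper": 0.8}
  ]
}}

```text
time: 9.9
tcp_pos: [0.5477, -0.0541, 0.1131]
ee_rot: [0.054, 3.137, -0.0]
contact_force: [0.1, -0.4, -1.0]
width: 0.0744
gripper_force: 0.0
```

>>> {"op": "move_arm", "data": {
  "targets": [
    {"tx": 1.1, "ty": 0, "tz": 0, "wx": 0, "wy": 0, "wz": 0, "gripper": 0.8},
    {"tx": 1.1, "ty": 0, "tz": 0, "wx": 0, "wy": 0, "wz": 0, "gripper": 0.8},
    {"tx": 1.1, "ty": 0, "tz": 0, "wx": 0, "wy": 0, "wz": 0, "gripper": 0.8}
  ]
}}

```text
time: 10.2
tcp_pos: [0.5211, -0.0532, 0.1117]
ee_rot: [0.054, 3.139, -0.0]
contact_force: [-0.2, 0.0, 1.0]
width: 0.0741
gripper_force: 0.0
```

Run:
```python
from h import *
s=snap('side','side5.png')
to((.519,-.0526,.043),-.034)
for q,z in(('notch',.027),('pin',.04),('keeper_tab',.05)): print(q,[(np.round(r['pixel'],1),round(r['p'],2),at_z(s,r['pixel'],z)[:2]) for r in eyes.place_of('side',q)[:3]])
```

```text
t 10.25 tcp [ 0.5219 -0.0531  0.1115] yaw -0.0342388528477046 w 0.07428243056455205 gf 0.0 F [ 0.0365  0.5036 -0.3605]
shift [0.1208 0.0149 2.7391] turn [ 0.0007  0.0249 -0.0027]
notch [(array([323.1, 190.7]), 0.9, array([ 0.5898, -0.0541])), (array([333.1, 238.3]), 0.83, array([0.5636, 0.1301])), (array([415.5, 250.1]), 0.72, array([0.3675, 0.1687]))]
pin [(array([317.3, 184.8]), 0.93, array([ 0.6063, -0.065 ]))]
keeper_tab [(array([345.2, 188.7]), 0.74, array([ 0.5281, -0.0347]))]
```

>>> {"op": "move_arm", "data": {
  "targets": [
    {"tx": 0.04, "ty": 0, "tz": 1, "wx": 0, "wy": 0, "wz": 0, "gripper": 0.8},
    {"tx": 0.04, "ty": 0, "tz": 2, "wx": 0, "wy": 0, "wz": 0, "gripper": 0.8},
    {"tx": 0.04, "ty": 0, "tz": 2.5, "wx": 0, "wy": 0, "wz": 0, "gripper": 0.8},
    {"tx": 0.04, "ty": 0, "tz": 2.74, "wx": 0, "wy": 0, "wz": 0, "gripper": 0.8},
    {"tx": 0.04, "ty": 0, "tz": 2.74, "wx": 0, "wy": 0, "wz": 0, "gripper": 0.5}
  ]
}}

```text
time: 10.9
tcp_pos: [0.5195, -0.053, 0.0415]
ee_rot: [-0.054, -3.14, 0.0]
contact_force: [0.8, 0.3, 1.2]
width: 0.0701
gripper_force: 0.0
```

>>> {"op": "move_arm", "data": {
  "targets": [
    {"tx": 0, "ty": 0, "tz": 0, "wx": 0, "wy": 0, "wz": 0, "gripper": 0.2},
    {"tx": 0, "ty": 0, "tz": 0, "wx": 0, "wy": 0, "wz": 0, "gripper": 0.2},
    {"tx": 0, "ty": 0, "tz": 0, "wx": 0, "wy": 0, "wz": 0, "gripper": 0.2},
    {"tx": 0, "ty": 0, "tz": 0, "wx": 0, "wy": 0, "wz": 0, "gripper": 0.2},
    {"tx": 0, "ty": 0, "tz": 0, "wx": 0, "wy": 0, "wz": 0, "gripper": 0.2}
  ],
  "newtons": 12
}}

```text
time: 11.4
tcp_pos: [0.5196, -0.0534, 0.0425]
ee_rot: [0.054, 3.141, -0.001]
contact_force: [0.6, -16.7, 1.6]
width: 0.031
gripper_force: 8.6
```

>>> {"op": "move_arm", "data": {
  "targets": [
    {"tx": 0, "ty": -0.03, "tz": 0, "wx": 0, "wy": 0, "wz": 0, "gripper": 0.2},
    {"tx": 0, "ty": -0.06, "tz": 0, "wx": 0, "wy": 0, "wz": 0, "gripper": 0.2},
    {"tx": 0, "ty": -0.06, "tz": 0, "wx": 0, "wy": 0, "wz": 0, "gripper": 0.2}
  ]
}}

```text
time: 11.7
tcp_pos: [0.5196, -0.0543, 0.0424]
ee_rot: [0.053, 3.141, 0.001]
contact_force: [0.0, 1.2, 5.3]
width: 0.03
gripper_force: 12.0
```

>>> {"op": "move_arm", "data": {
  "targets": [
    {"tx": -0.15, "ty": 0, "tz": 0, "wx": 0, "wy": 0, "wz": 0, "gripper": 0.2},
    {"tx": -0.35, "ty": 0, "tz": 0, "wx": 0, "wy": 0, "wz": 0, "gripper": 0.2},
    {"tx": -0.55, "ty": 0, "tz": 0, "wx": 0, "wy": 0, "wz": 0, "gripper": 0.2},
    {"tx": -0.75, "ty": 0, "tz": 0, "wx": 0, "wy": 0, "wz": 0, "gripper": 0.2},
    {"tx": -0.95, "ty": 0, "tz": 0, "wx": 0, "wy": 0, "wz": 0, "gripper": 0.2}
  ]
}}

```text
time: 12.2
tcp_pos: [0.543, -0.0551, 0.0424]
ee_rot: [-0.053, -3.141, -0.0]
contact_force: [-1.4, 1.5, 7.2]
width: 0.0298
gripper_force: 12.0
```

>>> {"op": "move_arm", "data": {
  "targets": [
    {"tx": -0.15, "ty": 0, "tz": 0, "wx": 0, "wy": 0, "wz": 0, "gripper": 0.2},
    {"tx": -0.3, "ty": 0, "tz": 0, "wx": 0, "wy": 0, "wz": 0, "gripper": 0.2},
    {"tx": -0.42, "ty": 0, "tz": 0, "wx": 0, "wy": 0, "wz": 0, "gripper": 0.2},
    {"tx": -0.48, "ty": 0, "tz": 0, "wx": 0, "wy": 0, "wz": 0, "gripper": 0.2},
    {"tx": -0.48, "ty": 0, "tz": 0, "wx": 0, "wy": 0, "wz": 0, "gripper": 0.2}
  ]
}}

```text
time: 12.7
tcp_pos: [0.5528, -0.0555, 0.0423]
ee_rot: [-0.053, -3.137, 0.0]
contact_force: [-7.3, 1.4, 11.4]
width: 0.0299
gripper_force: 12.0
```

>>> {"op": "move_arm", "data": {
  "targets": [
    {"tx": -0.06, "ty": 0, "tz": 0, "wx": 0, "wy": 0, "wz": 0, "gripper": 0.2},
    {"tx": -0.12, "ty": 0, "tz": 0, "wx": 0, "wy": 0, "wz": 0, "gripper": 0.2},
    {"tx": -0.12, "ty": 0, "tz": 0, "wx": 0, "wy": 0, "wz": 0, "gripper": 0.2}
  ]
}}

```text
time: 13.0
tcp_pos: [0.5538, -0.0555, 0.0419]
ee_rot: [-0.053, -3.133, 0.001]
contact_force: [-11.3, 2.0, 12.9]
width: 0.0303
gripper_force: 12.0
```

Run:
```python
from h import *
s=snap('side','side6.png')
to((.519,-.0526,.043),-.034)
a=cv2.imread('pics/side5.png')[165:210,285:365];b=s['img'][165:210,285:365,::-1]
cv2.imwrite('pics/c6.png',cv2.resize(np.vstack([a,b]),(533,600),interpolation=cv2.INTER_CUBIC))
```

```text
t 13.05 tcp [ 0.5538 -0.0555  0.0419] yaw -0.033851560792178055 w 0.029836141773107235 gf 12.008745521306992 F [-11.1519   2.5751  12.2072]
shift [ 1.395   0.0701 -0.034 ] turn [-0.0074 -0.0877  0.0017]
```

View pics/c6.png

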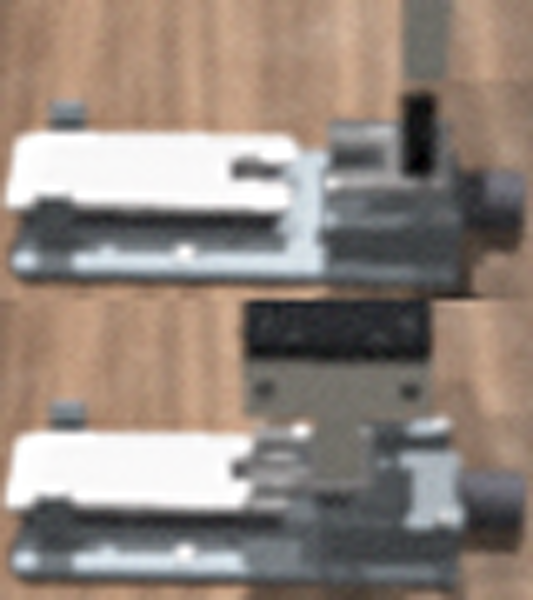

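>>> {"op": "move_arm", "data": {
  "targets": [
    {"tx": 0, "ty": 0, "tz": -0.08, "wx": 0, "wy": 0, "wz": 0, "gripper": 0.2},
    {"tx": -0.1, "ty": 0, "tz": -0.08, "wx": 0, "wy": 0, "wz": 0, "gripper": 0.2},
    {"tx": -0.2, "ty": 0, "tz": -0.08, "wx": 0, "wy": 0, "wz": 0, "gripper": 0.2},
    {"tx": -0.2, "ty": 0, "tz": -0.08, "wx": 0, "wy": 0, "wz": 0, "gripper": 0.2}
  ],
  "newtons": 30
}}

```text
time: 13.45
tcp_pos: [0.554, -0.0556, 0.042]
ee_rot: [-0.052, -3.124, 0.001]
contact_force: [-18.4, 3.5, 1.3]
width: 0.0298
gripper_force: 30.0
```

>>> {"op": "move_arm", "data": {
  "targets": [
    {"tx": 0.15, "ty": 0, "tz": 0, "wx": 0, "wy": 0, "wz": 0, "gripper": 0.2},
    {"tx": 0.25, "ty": 0, "tz": 0, "wx": 0, "wy": 0, "wz": 0, "gripper": 0.2},
    {"tx": 0.25, "ty": 0, "tz": 0, "wx": 0, "wy": 0, "wz": 0, "gripper": 0.2}
  ]
}}

```text
time: 13.75
tcp_pos: [0.5541, -0.0555, 0.0423]
ee_rot: [-0.053, -3.135, -0.0]
contact_force: [-5.1, 2.6, -25.0]
width: 0.03
gripper_force: 30.0
```

>>> {"op": "move_arm", "data": {
  "targets": [
    {"tx": 0.03, "ty": 0, "tz": 0.06, "wx": 0, "wy": 0, "wz": 0, "gripper": 0.2},
    {"tx": 0.03, "ty": 0, "tz": 0.06, "wx": 0, "wy": 0, "wz": 0, "gripper": 0.2},
    {"tx": 0.03, "ty": 0, "tz": 0.06, "wx": 0, "wy": 0, "wz": 0, "gripper": 0.5},
    {"tx": 0.03, "ty": 0, "tz": 0.06, "wx": 0, "wy": 0, "wz": 0, "gripper": 0.7},
    {"tx": 0.03, "ty": 0, "tz": 0.06, "wx": 0, "wy": 0, "wz": 0, "gripper": 0.7}
  ]
}}

```text
time: 14.25
tcp_pos: [0.558, -0.056, 0.0436]
ee_rot: [0.054, 3.138, -0.0]
contact_force: [0.3, 0.4, -0.3]
width: 0.0499
gripper_force: 0.0
```

>>> {"op": "move_arm", "data": {
  "targets": [
    {"tx": 0, "ty": 0, "tz": 0, "wx": 0, "wy": 0, "wz": 0, "gripper": 0.7},
    {"tx": 0, "ty": 0, "tz": -0.5, "wx": 0, "wy": 0, "wz": 0, "gripper": 0.7},
    {"tx": 0, "ty": 0, "tz": -2, "wx": 0, "wy": 0, "wz": 0, "gripper": 0.7},
    {"tx": 0, "ty": 0, "tz": -3.5, "wx": 0, "wy": 0, "wz": 0, "gripper": 0.7},
    {"tx": 2, "ty": 0, "tz": -4.5, "wx": 0, "wy": 0, "wz": 0, "gripper": 0.7}
  ]
}}

```text
time: 14.75
tcp_pos: [0.5172, -0.0539, 0.156]
ee_rot: [0.054, 3.132, 0.001]
contact_force: [-0.8, 0.1, 0.6]
width: 0.0655
gripper_force: 0.0
```

>>> {"op": "move_arm", "data": {
  "targets": [
    {"tx": 0, "ty": 0, "tz": 0, "wx": 0, "wy": 0, "wz": 0, "gripper": 0.7},
    {"tx": 0, "ty": 0, "tz": 0, "wx": 0, "wy": 0, "wz": 0, "gripper": 0.7},
    {"tx": 0, "ty": 0, "tz": 0, "wx": 0, "wy": 0, "wz": 0, "gripper": 0.7}
  ]
}}

```text
time: 15.05
tcp_pos: [0.5123, -0.0544, 0.1528]
ee_rot: [0.054, 3.14, 0.0]
contact_force: [0.2, -0.3, -0.2]
width: 0.0647
gripper_force: 0.0
```

Run:
```python
from h import *
s=snap('side','side7.png')
to((.519,-.0526,.043),-.034)
b=s['img'][165:210,285:365,::-1]
cv2.imwrite('pics/c7.png',cv2.resize(b,(800,450),interpolation=cv2.INTER_CUBIC))
g0=cv2.imread('pics/side5.png',0).astype(int);g1=cv2.cvtColor(s['img'],cv2.COLOR_RGB2GRAY).astype(int)
for r in(180,184): print(g0[r,325:355].tolist(),g1[r,318:355].tolist())
```

```text
t 15.1 tcp [ 0.5123 -0.0543  0.1524] yaw -0.03418061310042103 w 0.06506702776241097 gf 0.0 F [-0.2594 -0.5523  0.3551]
shift [-0.265   0.0758  4.3747] turn [ 0.0015  0.0046 -0.0021]
[142, 139, 145, 148, 145, 143, 145, 150, 153, 149, 164, 172, 175, 165, 151, 146, 150, 161, 164, 134, 77, 37, 22, 19, 29, 72, 114, 128, 126, 123] [161, 163, 165, 167, 165, 156, 148, 139, 142, 145, 145, 141, 144, 150, 142, 99, 51, 41, 21, 36, 81, 130, 149, 153, 156, 164, 161, 157, 148, 146, 136, 135, 144, 148, 147, 134, 128]
[153, 152, 148, 146, 133, 138, 138, 152, 151, 145, 146, 151, 147, 148, 153, 169, 178, 186, 176, 134, 69, 28, 21, 23, 38, 63, 98, 101, 116, 124] [173, 174, 176, 177, 185, 241, 254, 252, 254, 252, 251, 252, 253, 254, 251, 168, 69, 26, 37, 35, 82, 151, 184, 195, 197, 202, 209, 207, 208, 205, 210, 209, 203, 181, 138, 125, 116]
```

View pics/c7.png

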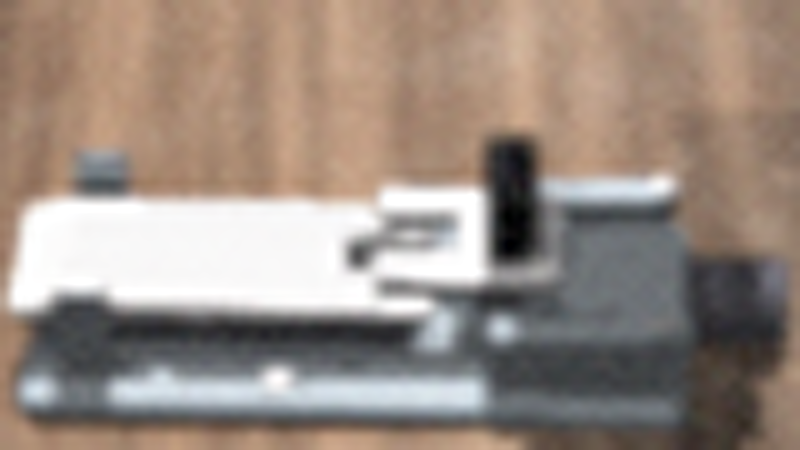

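The keeper's prong tips (col 322.8) are level with the pin (col 322.6), which is the home position. The stop held firm at 18 N, the blade has not moved and the arm is clear, so I hand in.

```bash
python3 -c "
from workcell import env
print(env.sign_off())"
```

```text
the job is handed in; nothing more can be done
None
```

I seated the notched blade flat on the bed with the pin in its notch and pushed the keeper against its stop. I then handed in at about 15 s; no verdict came back, and I judged the keeper home from the firm stop and the side view.

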